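# Step the load selector round to the cross and press the test button

## Task

With the fingertips push the upright tab of the rotary selector round until its pointer points squarely at the middle of the raised cross on the panel, and leave it there. Only then press the push button on the same box fully down and let it come up again. Do not grip the tab or anything else, and leave the terminal block, the solder spool and the flux bottle where they stand.

Things in the scene. Friction and masses are not known exactly. Their poses are not given: they have to be found in the camera images.
- housing: Flat test-load selector box, fixed to the bench: 210 x 270 x 45 mm (x, y, z), dark steel with a light grey panel on top. Origin: centre of its underside, on the bench; z up; its own x points away from the robot at yaw 0. In this frame the dial axis is at (0, -0.030), the push button at (-0.010, +0.098), both upright; two binding posts 15 mm high stand on the rear corner at (0.080, 0.075) and (0.080, 0.105).
- selector (a joint): Angle of the rotary selector about its upright axis, rad, positive counter-clockwise from above, stops at -2.5 and +2.5. At 0 the tab and pointer look along the housing's -x; at angle a they look along housing (-cos a, -sin a). Friction about 0.12 N m (about 3 N at the tab), no spring and no clicks: it stays where it is left. It starts between -0.3 and 0.3. The six marks lie at -2.18, -1.48, -0.79, 0.79, 1.48 and 2.18 rad.
- dial_axis (a point): Point on the selector's axis at the level of the dial's flat top (57 mm above the bench). The dial is a black disc of 51 mm radius with a low hub of 22 mm radius standing 4 mm above the flat.
- tab (a point): Middle of the tab: an upright black fin on the dial, 28 mm long radially (its ends 22 and 50 mm from the axis), 10 mm thick, standing 30 mm above the dial's flat top (top at 87 to 88 mm above the bench) with a white line along its top. The point is 36 mm from the axis, 73 mm above the bench.
- pointer (a point): Point on the pointer's line, 75 mm from the dial axis, 47 mm above the bench: the tab's direction carried out to the circle on which the marks lie (the white nose itself ends 60 mm from the axis). It coincides, seen from above, with a mark's centre when the selector points exactly at it.
- mark_cross: The wanted mark: a raised black plus-shaped cross, 28 x 28 mm, arms 8 mm wide, 3 mm high, fixed on the panel 75 mm from the dial axis. Origin: centre of its underside, 45 mm above the bench. Five other black marks of like size stand on the same circle, in changing order: a disc, a full square, a hollow square frame, a single bar, a pair of parallel bars.
- test_button (a joint): Travel of the push button in m: 0 released, 0.006 fully down; spring return, about 5 N fully down.
- test_button_top (a point): Middle of the top of the round black push button, 28 mm across, on the left part of the panel, 67 mm above the bench when released, standing 10 mm out of its grey collar (44 mm across); it is pressed straight down.
- tab_side_a: One flank of the tab, a plate 28 x 3 x 28 mm: the one that faces clockwise seen from above (pushing it turns the selector counter-clockwise, joint rising). Origin: middle of the plate.
- tab_side_b: The other flank of the tab, same size, facing counter-clockwise (pushing it makes the joint fall). Origin: middle of the plate.
- terminal_block: Bystander: loose green terminal block, 12 x 40 x 15 mm, lying on the panel behind the dial. Origin: centre of its underside.
- solder_spool: Bystander: loose spool of solder, 60 mm across, 44 mm high, standing on the bench right of the box. Origin: centre of its underside.
- flux_bottle: Bystander: loose white bottle with a red cap, 35 mm across, 104 mm high, standing on the bench right of the box. Origin: centre of its underside.

How it is judged (in metres and radians):
On the way, in this order (a step that is already met when the one before it is completed fails the run):
1. the selector points at the cross (horizontal distance between pointer and mark_cross below 0.01 m and velocity of joint selector between -0.15 and 0.15 rad/s), for 0.3 s.
2. the push button is pressed down while the selector points at the cross (horizontal distance between pointer and mark_cross below 0.01 m and value of joint test_button above 0.0045 m), for 0.05 s.
At the end, for the whole second after the job is handed in: Seen from above, the pointer's line at 75 mm from the axis lies within 10 mm (about 7.6 degrees) of the cross's centre, the selector is at rest, the button has been pressed at least 4.5 mm and is up again (under 1.5 mm), and the three bystanders are within 20 mm of where they stood (horizontal distance between pointer and mark_cross below 0.01 m and value of joint test_button below 0.0015 m and velocity of joint selector between -0.05 and 0.05 rad/s and distance of each of terminal_block, solder_spool, flux_bottle from where it was at the start of the episode below 0.02 m); the robot touches nothing.
It fails at once if the tab is pinched (both flanks pressed by the fingers at once) (contact force between the fingers and tab_side_a above 1 N and contact force between the fingers and tab_side_b above 1 N).
It fails at once if the button is pressed while the selector does not point at the cross (value of joint test_button above 0.0035 m and horizontal distance between pointer and mark_cross above 0.01 m).
It fails at once if a bystander is lifted, carried or pushed more than 20 mm (distance of any of terminal_block, solder_spool, flux_bottle from where it was at the start of the episode above 0.02 m).
It also fails if it takes over 48 s, if anything falls off the work surface, if the arm or the gripper's body presses on something with over 40 N, if the wrist force passes 120 N, or if a joint passes its speed limit or range.

## Robot

A 6-joint arm with a two-finger parallel gripper is mounted at the origin on a cart in front of the work surface, level with it; the furniture and walls round the work are solid. World frame = base frame: x ahead of the robot, y to its left, z up, the work surface at z = 0. Lengths are in mm, angles in rad, forces in N, time in s.
With the tool pointing down it reaches from about 350 to 775 mm from the base axis. Payload 7.3 kg.
Tool frame: the origin (TCP) lies on the centre line of the jaws, within the pads' length; the fingertips stand 17 mm ahead of it and the grasp point (between the pads) lies 2 mm behind it; z points along the fingers, y is the line along which they close (so a half turn about z gives the same grasp; the last joint's range is limited). The gripper opens to 92 mm and grips with 3 to 60 N. Pads are 19 mm wide; open, the fingers measure 130 mm over their backs; the gripper's body (75 mm by 190 mm) begins 47 mm behind the grasp point.
Start: joints at [1.022, 0.342, 1.524, -0, 1.275, -0.146], TCP at [205.785, 483.007, 243.741] pointing down, gripper open.
Joint ranges: [-2.53, 2.53], [-0.77, 2.02], [0.04, 2.7], [-1, 4.14], [0.28, 2.66], [-3.11, 3.11]. Speed limits (rad/s): [2.57, 2.57, 3.14, 3.14, 3.14, 3.14].

## Interface

Orientations are given as [roll, pitch, yaw] about the fixed x, y, z axes, in that order (R = Rz(yaw) Ry(pitch) Rx(roll)).
In Python, from plant import bot gives the robot as it stands. The module is installed in compiled form; this text tells all that it offers.
- The arm moves only by the shell command python3 -m pendant 'ROWS'. ROWS is JSON, a list of rows, each a list of 3 entries, a list of its own where there are three numbers: the shift along the world's x, y, z as a fraction of full scale, then the turn, a rotation vector about the world's x, y, z as a fraction of full scale, then the opening, from -1 (shut) to 1 (fully open), so that 0 is half open. In form: [[[tx, ty, tz], [rx, ry, rz], claw], ...]. A call has exactly 10 rows; each row shifts and turns the commanded pose from where the row before left it; what a row does not reach is not made up. Full scale, the value 1, is 30 mm for a shift and 0.12 rad for a turn. A row lasts 1/12 s, in which the tool goes at most 41.7 mm and 7.16 degrees, less where a joint would pass 70% of its speed; a pose out of reach is approached as far as the arm can. A call with a number of a shift or a turn outside -1 to 1 is refused whole. A call with a gripper value outside its range is refused whole. The fingers move at their own pace and stop on an object; the grip force is fixed at half the most. Time passes only in rows, so rows that do not move let the fingers close, or fill a call up. It gives the time, the measured TCP pose, the force, the opening and the grip force at its end, in the units of the state.
- bot.get_obs(): the state, without advancing time (a new reading comes with each control period).
- bot.capture(name): name is "scene" or "top"; returns the picture (420x560x3 uint8, blue, green, red); there is no depth.
- bot.camera_params(name): a dict with "fovy" (degrees; the focal length in pixels is half the picture's height over the tangent of half this angle, whatever the lens; pixels are square), "cx", "cy" (the principal point, pixels), "distortion" ([k1, k2, p1, p2, k3] as OpenCV has them; the pictures are not rectified), "camera_from_world" (4x4, takes a point from world to camera coordinates). Camera axes: x right, y down, z forward; pixel columns grow to the right and rows downward; lengths in mm; the calibration is good to about 2 mm. A picture is of the moment at which its call begins. camera_params takes no time and is no camera call.
- bot.close_job(): hands the job in; it is judged then, once.
The state is a dict: "time": time; "joint_positions": joint angles; "dq": joint speeds; "tau": joint torques, N m; "tool_pos": TCP position; "tcp_rot": TCP orientation; "contact_force": force on the tool from outside, world axes, zero at the start; "moment": the same for the moment, N m; "grip_width": finger opening in mm; "finger_force": force on a finger pad.
Only numpy, scipy, OpenCV 4.12 (cv2) and the standard library are available. Lean on these libraries where they do the work, as an engineer would, in place of code of your own. Each camera call takes 0.05 s, during which the arm holds its last target. There are 200 camera calls.

## Working session

There is one attempt and no reset: what is moved stays moved. The work goes in short steps, Python scripts to look and compute and a shell command to move; the robot and the scene stay as the last step left them, time stands still between calls to the robot, and variables do not carry over. Pictures are saved under pics/ and viewed, at most 10 in all, crops included, and the job is handed in when it is done.

```bash
mkdir -p pics; python3 - <<'E'
from plant import bot
import cv2
for n in ("top","scene"):
    cv2.imwrite(f"pics/{n}0.png",bot.capture(n)); p=bot.camera_params(n); print(n,p["fovy"],p["cx"],p["cy"],p["distortion"],p["camera_from_world"].round(3).tolist() if hasattr(p["camera_from_world"],'round') else p["camera_from_world"])
o=bot.get_obs(); print(o)
E
```

```text
top 43.584914455244814 278.57820476294995 207.86058744023228 [-0.14942056  0.          0.          0.          0.        ] [[0.021, -1.0, -0.0, 90.206], [-0.995, -0.021, -0.097, 561.158], [0.097, 0.002, -0.995, 1109.064], [0.0, 0.0, 0.0, 1.0]]
scene 42.146391163598686 272.03894420523824 208.77263169451587 [-0.04189513  0.          0.          0.          0.        ] [[0.764, -0.645, -0.018, -344.182], [-0.447, -0.51, -0.735, 353.632], [0.465, 0.57, -0.678, 808.956], [0.0, 0.0, 0.0, 1.0]]
{'time': 0.1, 'joint_positions': array([ 1.02199501e+00,  3.42642071e-01,  1.52489244e+00, -1.71735306e-05,
        1.27542564e+00, -1.46013534e-01]), 'dq': array([-3.37299725e-05, -1.58327593e-03, -3.19931575e-03,  1.82492856e-03,
        4.05948437e-04, -5.45523884e-04]), 'tau': array([ 2.47099793e-03, -4.32006991e+01, -2.44694299e+01,  7.20273843e-02,
        5.26801986e-02, -4.51194580e-05]), 'tool_pos': array([205.60555804, 482.6997227 , 243.13029024]), 'tcp_rot': array([-3.14023732e+00, -1.82716479e-04,  2.73880975e+00]), 'contact_force': array([-0.11775289,  0.57660301,  0.26153295]), 'moment': array([ 0.02292112,  0.0312774 , -0.00260346]), 'finger_force': 0.0, 'grip_width': 92.0035990698549}
```

View pics/top0.png

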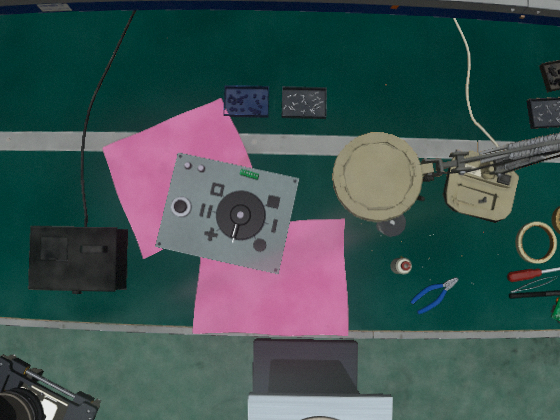

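View pics/scene0.png

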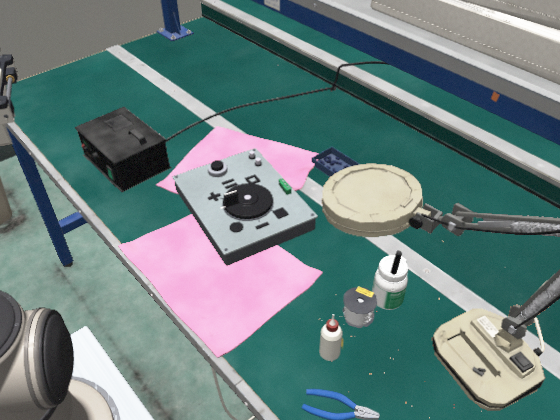

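The top view shows the box with the dial at about (240,216), the pointer towards (234,241), the cross at (211,234) and the button at (180,207). The lamp head is to the right at about (378,177). Next I turn these into positions and check them on a close crop.

```bash
cat > h.py <<'E'
from plant import bot
import cv2, numpy as np
def K(p): f=210/np.tan(np.radians(p["fovy"])/2); return np.array([[f,0,p["cx"]],[0,f,p["cy"]],[0,0,1.]])
def world(n,uv,z):
    p=bot.camera_params(n); T=np.array(p["camera_from_world"])
    r=cv2.undistortPoints(np.array([[uv]],float),K(p),np.array(p["distortion"]))[0,0]
    R,t=T[:3,:3],T[:3,3]; c=-R.T@t; d=R.T@np.array([*r,1]); return (c+d*(z-c[2])/d[2])[:2]
def pix(n,P):
    p=bot.camera_params(n); T=np.array(p["camera_from_world"])
    return cv2.projectPoints(np.array([P],float),cv2.Rodrigues(T[:3,:3])[0],T[:3,3],K(p),np.array(p["distortion"]))[0][0,0]
def crop(img,x0,y0,x1,y1,s,f): cv2.imwrite(f,cv2.resize(img[y0:y1,x0:x1],None,fx=s,fy=s,interpolation=cv2.INTER_CUBIC))
E
python3 - <<'E'
from h import *
im=cv2.imread("pics/top0.png"); crop(im,150,140,310,280,5,"pics/c0.png")
d=world("top",(240.5,215.5),57); b=world("top",(180,207),67); c=world("top",(211,234),48)
print("dial",d,"btn",b,"cross",c, np.linalg.norm(c-d), np.linalg.norm(b-d))
v=b-d; yaw=np.arctan2(v[1],v[0])-np.arctan2(.128,-.010); print("yaw",yaw)
for k in [(178,153),(298,179),(279,272),(158,244)]: print(world("top",k,45))
w=world("top",(380,175),200); print("lamp@200",w)
E
```

```text
dial [538.36321214 181.84270033] btn [552.67215478 308.94385715] cross [498.39847522 244.09128158] 73.97341458458891 127.90406523892204
yaw -0.19007377533606684
[672.23107016 322.56041321]
[620.39850775  61.7628073 ]
[421.50291689  98.27609977]
[474.45701799 357.69203474]
lamp@200 [607.52160738 -85.21536776]
```

View pics/c0.png

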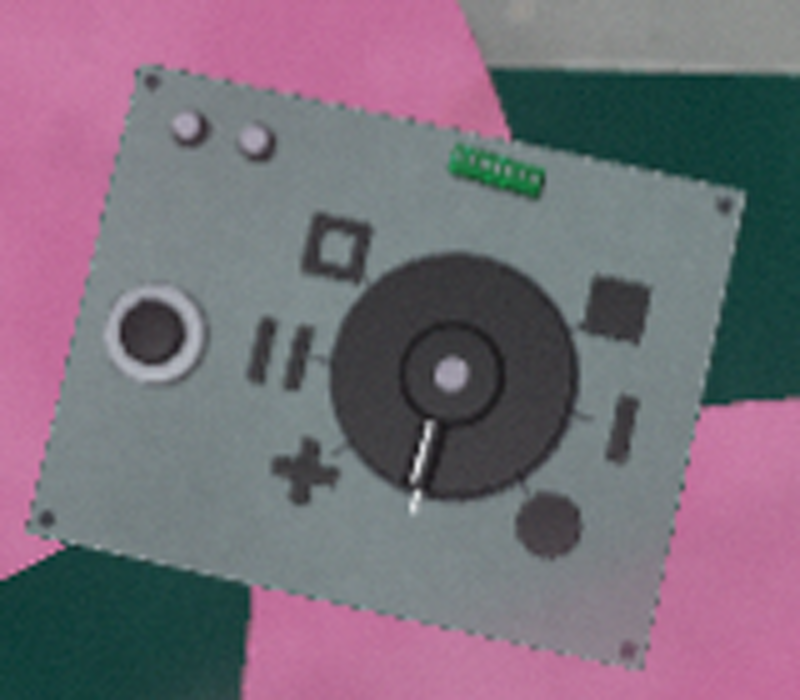

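The crop shows the cross at about (211.2,234.0), at the -0.79 mark, and the white tab line from (236.4,224.4) to about (233.3,236.5). The tab has to go clockwise, so I push its right flank leftwards with shut fingers.

```bash
cat >> h.py <<'E'
D=np.array([538.4,182.2]); yaw=-0.193
E
python3 - <<'E'
from h import *
for uv in [(240.5,215.0)]: print("dial",world("top",uv,58))
D=world("top",(240.5,215.0),58); b=world("top",(180.4,206.2),67); c=world("top",(211.2,234),48); print("b",b,"c",c,np.linalg.norm(c-D))
for uv,z in [((236.4,224.4),87.5),((233.8,233),87.5),((232.8,242),49)]:
    w=world("top",uv,z)-D; print(w,np.linalg.norm(w),np.arctan2(w[1],w[0]))
print("cross th",np.arctan2(*(c-D)[::-1]))
for th,cl in [(2.87,12)]+[(t,0) for t in (2.87,2.7,2.5,2.3,2.155)]:
    u=np.array([np.cos(th),np.sin(th)]); n=np.array([u[1],-u[0]]); print(th,(D+36*u-(24+cl)*n).round(1),"ytool",round(th-np.pi/2,3))
E
```

```text
dial [539.33691953 181.79749701]
b [554.3769681  308.16213829] c [498.4083366  243.66529073] 74.18067673080131
[-21.89131031   5.65364594] 22.609581580698386 2.8888552738817523
[-39.59877957  10.47797685] 40.96158373771034 2.88291741434198
[-56.83304467  15.39450269] 58.88111480000556 2.8770678829656053
cross th 2.15524762275597
2.87 [495.  156.8] ytool 1.299
2.87 [498.2 168.3] ytool 1.299
2.7 [496.5 175.5] ytool 1.129
2.5 [496.1 184.1] ytool 0.929
2.3 [497.5 192.7] ytool 0.729
2.155 [499.5 198.6] ytool 0.584
```

```bash
python3 -m pendant '[[[0.8,-0.9,0],[0,0,0.11],-1],[[0.8,-0.9,0],[0,0,0.11],-1],[[0.8,-0.9,0],[0,0,0.11],-1],[[0.8,-0.9,0],[0,0,0.11],-1],[[0.8,-0.9,0],[0,0,0.11],-1],[[0.8,-0.9,0],[0,0,0.11],-1],[[0.8,-0.9,0],[0,0,0.11],-1],[[0.8,-0.9,0],[0,0,0.11],-1],[[0.8,-0.9,0],[0,0,0.11],-1],[[0.8,-0.9,0],[0,0,0.11],-1]]'
```

```text
time: 0.93
tool_pos: [446.5, 211.4, 243.5]
tcp_rot: [-3.141, -0.001, 2.871]
contact_force: [0.0, 0.8, 0.4]
grip_width: 29.8
finger_force: 0.0
```

```bash
python3 -m pendant '[[[0.2,-0.24,-0.46],[0,0,0],-1],[[0.2,-0.24,-0.46],[0,0,0],-1],[[0.2,-0.24,-0.46],[0,0,0],-1],[[0.2,-0.24,-0.46],[0,0,0],-1],[[0.2,-0.24,-0.46],[0,0,0],-1],[[0.2,-0.24,-0.46],[0,0,0],-1],[[0.2,-0.24,-0.46],[0,0,0],-1],[[0.2,-0.24,-0.46],[0,0,0],-1],[[0,0,0],[0,0,0],-1],[[0,0,0],[0,0,0],-1]]'; python3 - <<'E'
from h import *
t=bot.capture("top"); s=bot.capture("scene")
a=cv2.resize(t[140:280,150:310],(640,560)); cv2.imwrite("pics/c1.png",np.hstack([cv2.resize(t[150:270,170:290],(400,400)),cv2.resize(s[130:270,160:330],(400,400))]))
E
```

```text
time: 1.77
tool_pos: [493.3, 155.2, 132.7]
tcp_rot: [-3.141, -0.002, 2.87]
contact_force: [-0.6, 0.3, 0.6]
grip_width: 0.5
finger_force: 0.0
```

View pics/c1.png

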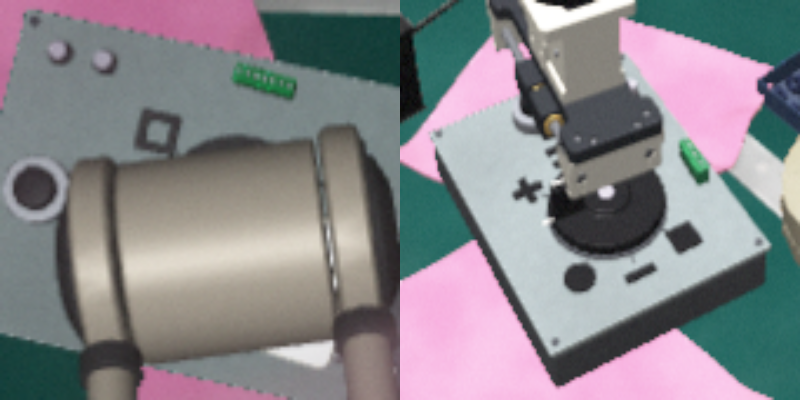

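```bash
python3 - <<'E'
from h import *
for P in [(493,155,116),(493,155,180),(493-5,155-18,116),(493+5,155+18,116)]:
    q=pix("scene",P); print(P,(400+(q[0]-160)*400/170),(q[1]-130)*400/140)
E
```

```text
(493, 155, 116) 578.6393162824876 178.80007794488043
(493, 155, 180) 573.5157869697656 103.91816588839121
(488, 137, 116) 587.2426165496028 195.39567299870703
(498, 173, 116) 570.2422967705934 162.60088339385976
```

The fingers are shut and right of the tab, hidden behind the gripper body in both views. Now I descend beside the tab.

```bash
python3 -m pendant '[[[0,0,-0.2],[0,0,0],-1],[[0,0,-0.2],[0,0,0],-1],[[0,0,-0.2],[0,0,0],-1],[[0,0,-0.2],[0,0,0],-1],[[0,0,-0.2],[0,0,0],-1],[[0,0,-0.2],[0,0,0],-1],[[0,0,-0.2],[0,0,0],-1],[[0,0,-0.2],[0,0,0],-1],[[0,0,0],[0,0,0],-1],[[0,0,0],[0,0,0],-1]]'
```

```text
time: 2.7
tool_pos: [493.6, 155.4, 84.9]
tcp_rot: [-3.141, -0.001, 2.871]
contact_force: [0.4, 0.4, 0.4]
grip_width: 0.3
finger_force: 0.0
```

```bash
python3 -m pendant '[[[0.04,0.11,0],[0,0,0],-1],[[0.04,0.11,0],[0,0,0],-1],[[0.04,0.11,0],[0,0,0],-1],[[0.04,0.11,0],[0,0,0],-1],[[-0.02,0.08,0],[0,0,-0.5],-1],[[-0.02,0.08,0],[0,0,-0.5],-1],[[-0.01,0.08,0],[0,0,-0.5],-1],[[-0.01,0.08,0],[0,0,-0.5],-1],[[-0.01,0.08,0],[0,0,-0.5],-1],[[0,0.08,0],[0,0,-0.5],-1]]'
```

```text
time: 3.53
tool_pos: [496.4, 183.0, 85.5]
tcp_rot: [-3.141, 0.0, 2.508]
contact_force: [-1.9, -3.0, 1.6]
grip_width: 0.4
finger_force: 1.5
```

```bash
python3 -m pendant '[[[0,0.07,0],[0,0,-0.4],-1],[[0,0.07,0],[0,0,-0.4],-1],[[0.01,0.07,0],[0,0,-0.4],-1],[[0.01,0.07,0],[0,0,-0.4],-1],[[0.02,0.07,0],[0,0,-0.4],-1],[[0.02,0.07,0],[0,0,-0.4],-1],[[0.03,0.07,0],[0,0,-0.4],-1],[[0,0,0],[0,0,0],-1],[[0,0,0],[0,0,0],-1],[[0,0,0],[0,0,0],-1]]'; python3 - <<'E'
from h import *
s=bot.capture("scene"); cv2.imwrite("pics/c2.png",cv2.resize(s[130:270,160:330],(680,560),interpolation=cv2.INTER_CUBIC))
E
```

```text
time: 4.37
tool_pos: [499.2, 197.9, 85.4]
tcp_rot: [3.141, -0.0, 2.176]
contact_force: [-1.2, -0.1, -0.3]
grip_width: 0.7
finger_force: 0.4
```

View pics/c2.png

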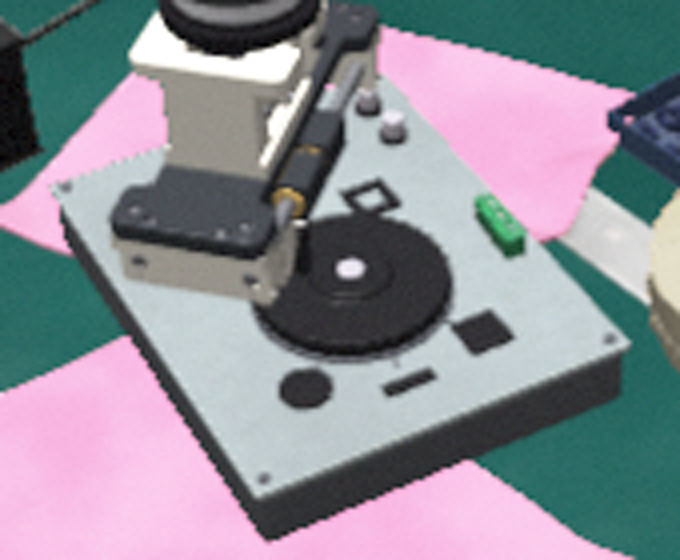

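The tab is hidden behind the gripper body. The bystanders are unmoved. I back off, rise, and move left to see.

```bash
python3 -m pendant '[[[-0.2,-0.14,0],[0,0,0],-1],[[-0.2,-0.14,0],[0,0,0],-1],[[0,0,0.5],[0,0,0],-1],[[0,0,0.8],[0,0,0],-1],[[0,0,0.9],[0,0,0],-1],[[0,0.9,0.1],[0,0,0],-1],[[0,0.9,0],[0,0,0],-1],[[0,0.9,0],[0,0,0],-1],[[0,0.9,0],[0,0,0],-1],[[0,0.9,0],[0,0,0],-1]]';python3 -m pendant '[[[0,0.9,0],[0,0,0],-1],[[0,0.9,0],[0,0,0],-1],[[0,0.9,0],[0,0,0],-1],[[0,0.5,0],[0,0,0],-1],[[0,0,0],[0,0,0],-1],[[0,0,0],[0,0,0],-1],[[0,0,0],[0,0,0],-1],[[0,0,0],[0,0,0],-1],[[0,0,0],[0,0,0],-1],[[0,0,0],[0,0,0],-1]]'; python3 - <<'E'
from h import *
crop(bot.capture("top"),150,140,310,280,5,"pics/c3.png")
E
```

```text
time: 5.25
tool_pos: [486.5, 325.0, 154.4]
tcp_rot: [-3.142, -0.0, 2.175]
contact_force: [0.1, -0.5, -0.3]
grip_width: 0.5
finger_force: 0.0
time: 6.08
tool_pos: [487.5, 419.5, 154.6]
tcp_rot: [3.141, 0.0, 2.174]
contact_force: [0.1, -0.1, -0.2]
grip_width: 0.8
finger_force: 0.0
```

View pics/c3.png

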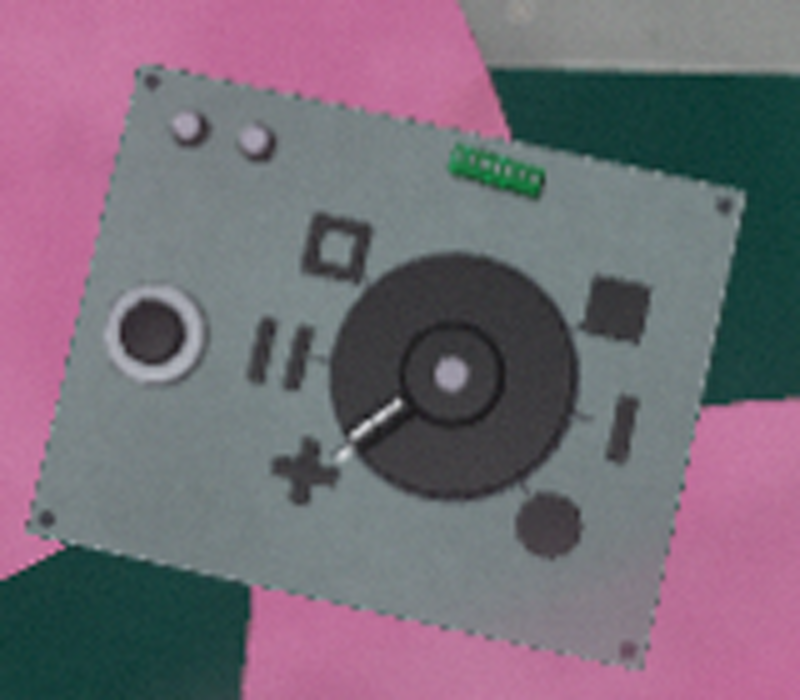

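The pointer nose ends at crop (335,459), i.e. (217,231.8), and the tab line runs from (402,401) outward. It looks aimed at the cross at (306,470), which I check in numbers.

```bash
python3 - <<'E'
from h import *
D=world("top",(240.5,215.0),58)
for (a,b),z in [((402,401),87.5),((352,440),87.5),((335,459),49),((306,470),48)]:
    w=world("top",(150+a/5,140+b/5),z)-D; print(np.linalg.norm(w).round(1),np.arctan2(w[1],w[0]).round(3))
print(world("top",(150+152/5,140+331/5),67))
E
```

```text
22.7 2.211
48.6 2.236
61.3 2.2
74.2 2.155
[554.3769681  308.16213829]
```

The pointer is about 0.06 rad (4.5 mm) short of the cross centre. That is within tolerance, but one gentle nudge of 2 mm will square it.

```bash
python3 -m pendant '[[[0,-0.9,0],[0,0,0],-1],[[0,-0.9,0],[0,0,0],-1],[[0,-0.9,0],[0,0,0],-1],[[0,-0.9,0],[0,0,0],-1],[[0,-0.9,0],[0,0,0],-1],[[0,-0.9,0],[0,0,0],-1],[[0,-0.9,0],[0,0,0],-1],[[0,-0.9,0],[0,0,0],-1],[[0,-0.46,0],[0,0,0],-1],[[0,0,0],[0,0,0],-1]]'
```

```text
time: 6.97
tool_pos: [487.3, 187.7, 154.6]
tcp_rot: [-3.141, 0.001, 2.172]
contact_force: [1.0, 0.7, -0.0]
grip_width: 0.7
finger_force: 0.0
```

```bash
python3 -m pendant '[[[0,0,-0.5],[0,0,0],-1],[[0,0,-0.5],[0,0,0],-1],[[0,0,-0.5],[0,0,0],-1],[[0,0,-0.5],[0,0,0],-1],[[0,0,-0.3],[0,0,0],-1],[[0.13,0.1,0],[0,0,0],-1],[[0.13,0.1,0],[0,0,0],-1],[[0,0,0],[0,0,0],-1],[[0,0,0],[0,0,0],-1],[[0,0,0],[0,0,0],-1]]'
```

```text
time: 7.8
tool_pos: [495.4, 196.8, 86.0]
tcp_rot: [3.14, 0.0, 2.175]
contact_force: [-0.2, -0.1, 0.2]
grip_width: 0.5
finger_force: 0.0
```

```bash
python3 -m pendant '[[[0.04,0.01,0],[0,0,0],-1],[[0.04,0.01,0],[0,0,0],-1],[[0.03,0.01,0],[0,0,0],-1],[[0.03,0.01,0],[0,0,0],-1],[[0.03,0.02,0],[0,0,0],-1],[[0.02,0.02,0],[0,0,0],-1],[[0,0,0],[0,0,0],-1],[[0,0,0],[0,0,0],-1],[[0,0,0],[0,0,0],-1],[[0,0,0],[0,0,0],-1]]'
```

```text
time: 8.63
tool_pos: [500.5, 198.8, 85.3]
tcp_rot: [-3.141, -0.0, 2.175]
contact_force: [-2.3, -1.3, 3.2]
grip_width: 0.2
finger_force: 1.5
```

```bash
python3 -m pendant '[[[-0.2,-0.14,0],[0,0,0],-1],[[-0.2,-0.14,0],[0,0,0],-1],[[0,0,0.5],[0,0,0],-1],[[0,0,0.8],[0,0,0],-1],[[0,0,0.9],[0,0,0],-1],[[0.2,0.9,0.1],[0,0,0],-1],[[0.2,0.9,0],[0,0,0],-1],[[0.2,0.9,0],[0,0,0],-1],[[0.2,0.9,0],[0,0,0],-1],[[0.2,0.9,0],[0,0,0],-1]]';python3 -m pendant '[[[0.2,0.9,0],[0,0,0],-1],[[0.2,0.9,0],[0,0,0],-1],[[0.2,0.9,0],[0,0,0],-1],[[0.2,0.5,0],[0,0,0],-1],[[0,0,0],[0,0,0],-1],[[0,0,0],[0,0,0],-1],[[0,0,0],[0,0,0],-1],[[0,0,0],[0,0,0],-1],[[0,0,0],[0,0,0],-1],[[0,0,0],[0,0,0],-1]]'; python3 - <<'E'
from h import *
crop(bot.capture("top"),150,140,310,280,5,"pics/c4.png")
E
```

```text
time: 9.47
tool_pos: [518.6, 326.4, 154.4]
tcp_rot: [3.141, 0.0, 2.175]
contact_force: [0.8, -1.1, 0.7]
grip_width: 0.3
finger_force: 0.0
time: 10.3
tool_pos: [542.8, 420.7, 154.7]
tcp_rot: [3.141, 0.0, 2.174]
contact_force: [0.4, 0.2, -0.2]
grip_width: 0.1
finger_force: 0.0
```

View pics/c4.png

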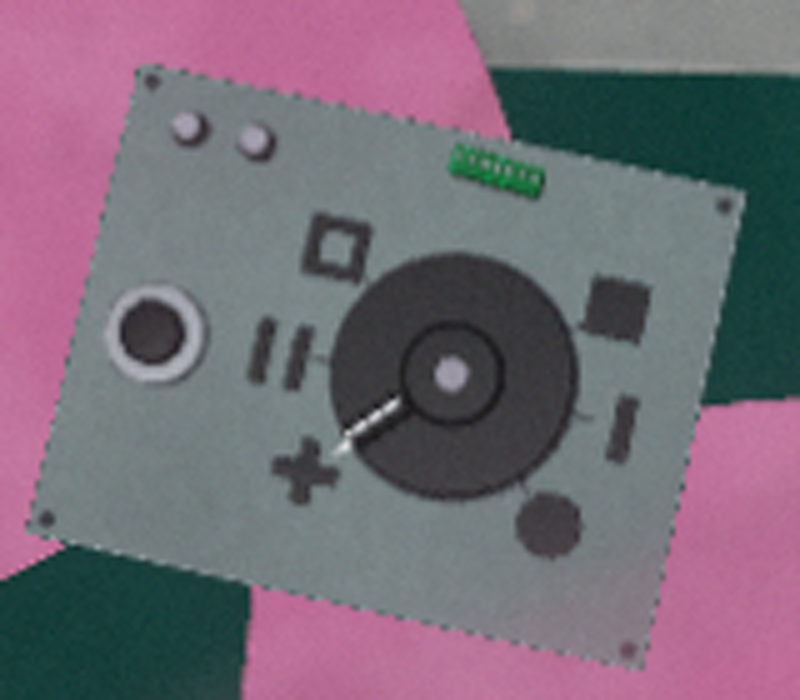

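The nose now ends at crop (333,452), in line with the cross at (306,470), and the bystanders are unmoved. Next is the button.

```bash
python3 -m pendant '[[[0.08,-0.75,0],[0,0,0],-1],[[0.08,-0.75,0],[0,0,0],-1],[[0.08,-0.75,0],[0,0,0],-1],[[0.08,-0.75,0],[0,0,0],-1],[[0.07,-0.75,0],[0,0,0],-1],[[0,0,-0.5],[0,0,0],-1],[[0,0,-0.5],[0,0,0],-1],[[0,0,-0.5],[0,0,0],-1],[[0,0,-0.4],[0,0,0],-1],[[0,0,0],[0,0,0],-1]]'; python3 - <<'E'
from h import *
D=world("top",(240.5,215.0),58)
for (a,b),z in [((402,401),87.5),((352,434),87.5),((333,452),49)]:
    w=world("top",(150+a/5,140+b/5),z)-D; print(np.linalg.norm(w).round(1),np.arctan2(w[1],w[0]).round(3))
E
```

```text
time: 11.18
tool_pos: [553.0, 308.2, 94.7]
tcp_rot: [-3.137, -0.001, 2.175]
contact_force: [-0.8, -0.2, -1.2]
grip_width: 0.4
finger_force: 0.0
22.7 2.211
47.2 2.194
60.4 2.151
```

```bash
python3 -m pendant '[[[0,0,0],[0,0,0],-1],[[0,0,-0.1],[0,0,0],-1],[[0,0,-0.1],[0,0,0],-1],[[0,0,-0.1],[0,0,0],-1],[[0,0,-0.1],[0,0,0],-1],[[0,0,-0.08],[0,0,0],-1],[[0,0,-0.05],[0,0,0],-1],[[0,0,-0.05],[0,0,0],-1],[[0,0,0],[0,0,0],-1],[[0,0,0],[0,0,0],-1]]'
```

```text
time: 12.02
tool_pos: [554.5, 309.1, 80.3]
tcp_rot: [3.141, 0.0, 2.175]
contact_force: [-0.9, -0.2, 3.5]
grip_width: 0.6
finger_force: 1.8
```

```bash
python3 -m pendant '[[[0,0,-0.05],[0,0,0],-1],[[0,0,-0.05],[0,0,0],-1],[[0,0,-0.05],[0,0,0],-1],[[0,0,0],[0,0,0],-1],[[0,0,0],[0,0,0],-1],[[0,0,0],[0,0,0],-1],[[0,0,0],[0,0,0],-1],[[0,0,0],[0,0,0],-1],[[0,0,0],[0,0,0],-1],[[0,0,0],[0,0,0],-1]]'
```

```text
time: 12.85
tool_pos: [554.6, 309.1, 78.0]
tcp_rot: [3.14, 0.0, 2.175]
contact_force: [-5.6, -2.2, 18.3]
grip_width: 0.3
finger_force: 9.4
```

18 N at z = 78 shows the button on its stop (the spring gives only 5 N). Now I let it up and clear the box.

```bash
python3 -m pendant '[[[0,0,0.2],[0,0,0],-1],[[0,0,0.4],[0,0,0],-1],[[0,0,0.8],[0,0,0],-1],[[0,0,0.9],[0,0,0],-1],[[0,0.9,0.5],[0,0,0],-1],[[0,0.9,0],[0,0,0],-1],[[0,0.9,0],[0,0,0],-1],[[0,0.9,0],[0,0,0],-1],[[0,0.3,0],[0,0,0],-1],[[0,0,0],[0,0,0],-1]]';python3 -m pendant '[[[0,0,0],[0,0,0],-1],[[0,0,0],[0,0,0],-1],[[0,0,0],[0,0,0],-1],[[0,0,0],[0,0,0],-1],[[0,0,0],[0,0,0],-1],[[0,0,0],[0,0,0],-1],[[0,0,0],[0,0,0],-1],[[0,0,0],[0,0,0],-1],[[0,0,0],[0,0,0],-1],[[0,0,0],[0,0,0],-1]]'; python3 - <<'E'
from h import *
crop(bot.capture("top"),150,140,310,280,5,"pics/c5.png")
E
```

```text
time: 13.68
tool_pos: [553.6, 428.0, 158.8]
tcp_rot: [-3.141, -0.0, 2.178]
contact_force: [-0.0, 0.4, 0.4]
grip_width: 0.4
finger_force: 0.0
time: 14.52
tool_pos: [554.4, 426.0, 159.4]
tcp_rot: [3.142, 0.0, 2.175]
contact_force: [0.0, -0.5, -0.2]
grip_width: 0.3
finger_force: 0.0
```

View pics/c5.png

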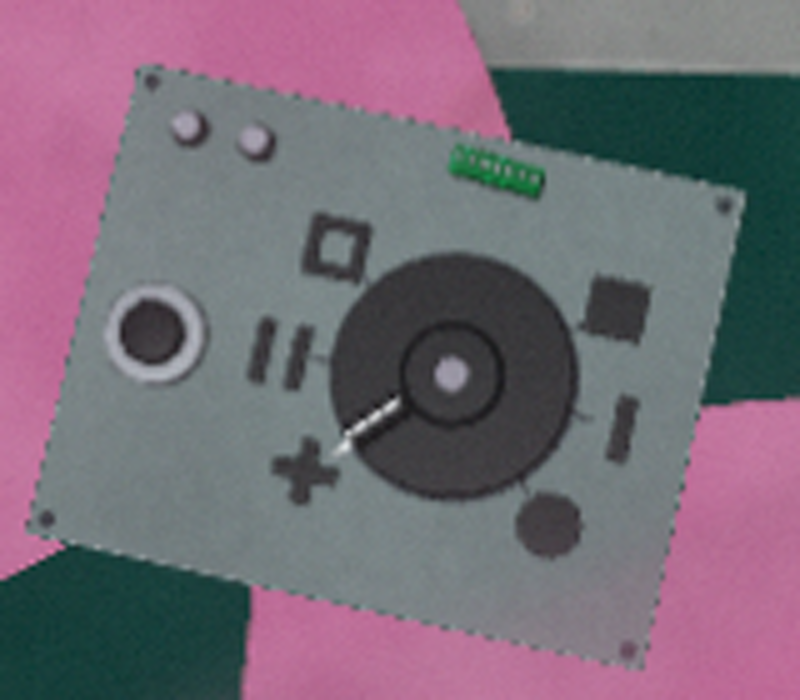

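The picture shows the pointer still aimed at the cross (nose at crop (333,452)), the button looks as it did before the press, and the arm is clear.

```bash
python3 -c "
from plant import bot
print(bot.close_job())"
```

```text
the job is handed in; nothing more can be done
None
```

I handed the job in with the selector pointing at the cross to within my measuring error (about 2 mm at the mark), the button pressed to its stop and let up again, and the terminal block unmoved; I kept the arm away from the spool and bottle; no verdict was shown.

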